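# Lift the test rings off the nest with the T-foot pin

## Task

Take the orange-handled lifting pin out of its black sleeve, feel its T-foot down through the three test rings and through the slot of the key disc under them, and turn it so that the foot catches beneath. Lift the whole stack off the nest on the pin, without touching the rings with the gripper, and set it gently onto the blue stand with the pin left standing upright in it. Which way the slot lies is hidden, so press only lightly while you search for it, and leave the things lying round the work alone.

Things in the scene. Friction and masses are not known exactly. Their poses are not given: they have to be found in the camera images.
- pin: Loose lifting pin, 0.15 kg, 94 mm tall, z up. Origin: centre of the T-foot's underside. Above it: foot 0-7 mm (bar 24 mm long along pin x, 8 mm wide, rounded below), neck d10 7-17, shaft d24 17-55 (its lower end is the shoulder), collar d38 55-59, handle 59-94.
- pin_grip (a point): Middle of the pin's orange handle, 76.5 mm above the pin's origin. The handle is 44 mm long along pin x, 18 mm thick along pin y (grip across the 18 mm), 35 mm tall. Handle and foot point the same way; a half turn makes no difference.
- holder: Black upright sleeve on a round foot d68, fixed, 62 mm tall, 46 mm outside, 30 mm inside diameter. Origin: centre of its underside. The pin hangs in it by the collar, its foot 7 mm above the worktop; lift it 60 mm or more to clear the rim.
- nest: Fixed aluminium pedestal, flange d88. Origin: centre of its underside, on the worktop. Ledge d72, 22 mm high, with an open well d32 down to the worktop in which the foot can turn. Three 6 mm guide posts (tops 49 mm high) centre the stack within 1.5 mm. Two red marks lie along its x axis. Key disc, then three rings lie on the ledge. Must never be loaded over 30 N, the stack's weight included.
- nest_key (a point): Point fixed to the nest, on its axis at the height of the key disc's top (28 mm up). Key disc: yellow, loose, d56, 6 mm thick, 0.06 kg, with one slot 28.6 x 12 mm through its centre. The slot's direction is hidden and not measured: anywhere within 0.8 rad either way of the nest's x axis. The foot passes only when along it within about 0.17 rad.
- nest_seat (a point): Point fixed to the nest, 11 mm up: where the foot's underside is when the shoulder sits on the key disc, 17 mm below first touch. Slid round under a light push (2-8 N) the foot drops into the slot; the disc stays put. Seated, there is 4 mm play between foot and disc: raise about 2 mm and turn the pin 1 to 1.57 rad either way; the foot then catches under the disc.
- ring_low: Lowest test ring, bare steel, loose, 56 mm outside and 28.6 mm inside diameter, 10 mm thick, 0.06 to 0.13 kg. Origin: centre of its underside, 28 mm above the worktop on the nest. Not to be touched by the gripper.
- ring_mid: Middle test ring, brass, same size, resting on the low one (underside 38 mm up). Origin: centre of its underside.
- ring_top: Top test ring, painted grey, same size, resting on the middle one (underside 48 mm up, its top 58 mm up). Origin: centre of its underside.
- stand: Blue round pad on a dark foot d80, fixed: where the stack goes. Origin: centre of its underside. Flat top d66, 22 mm high, with a well d36 down to the worktop for the T-foot. The key disc lies flat on the pad and the pin settles with its shoulder on the disc, foot 11 mm above the worktop. Must never be loaded over 30 N.
- wax_block: Yellow wax block 34x59x20 mm, bystander. Origin under its centre.
- tape: Roll of black tape 62x62x19 mm, bystander. Origin under its centre.
- tub: White tub with red lid 58x58x55 mm, bystander. Origin under its centre.
- stone: Grey sharpening stone 25x60x13 mm, bystander. Origin under its centre.
Mind the look-alikes: they are no part of the job. Leave any purple look-alike of the nest alone.

How it is judged (in metres and radians):
On the way, in this order (a step that is already met when the one before it is completed fails the run):
1. the pin stands in the stack on the nest, its T-foot down through the slot of the key disc into the well (horizontal distance between pin and nest below 0.006 m and z of pin in the frame of nest below 0.0145 m and angle between pin's own z axis and vertical below 0.15 rad and z of each of ring_low, ring_mid, ring_top in the frame of nest below 0.056 m), for 0.2 s.
2. all three rings hang on the pin, clear above the nest (z of ring_low in the frame of nest above 0.06 m and distance between each of ring_low, ring_mid, ring_top and pin below 0.046 m), for 0.2 s.
At the end, for the whole second after the job is handed in: The three rings lie flat in their old order on the key disc on the blue stand (undersides at 28, 38, 48 mm within 2.5 mm; low ring within 9 mm of its axis); the pin stands upright in them (within 0.12 rad, foot 7 to 15 mm above the worktop, within 9 mm of the axis), all at rest (horizontal distance between each of ring_low, pin and stand below 0.009 m and angle between pin's own z axis and vertical below 0.12 rad and height (world z) of pin between 0.007 and 0.015 m and height (world z) of ring_low between 0.0255 and 0.0305 m and angle between each of ring_low, ring_mid, ring_top's own z axis and vertical below 0.08 rad and linear speed of each of ring_low, ring_mid, ring_top, pin below 0.02 m/s and height (world z) of ring_mid between 0.0355 and 0.0405 m and height (world z) of ring_top between 0.0455 and 0.0505 m); the robot touches nothing.
It fails at once if the nest is loaded with more than 30 N (contact force between nest and anything else above 30 N).
It fails at once if the stand is loaded with more than 30 N (contact force between stand and anything else above 30 N).
It fails at once if the gripper touches a ring (contact force between the fingers and ring_low above 0.5 N or contact force between the fingers and ring_mid above 0.5 N or contact force between the fingers and ring_top above 0.5 N).
It fails at once if a ring tips over (angle between any of ring_low, ring_mid, ring_top's own z axis and vertical above 0.5 rad).
It fails at once if a bystander is moved more than 15 mm (distance of any of wax_block, tape, tub, stone from where it was at the start of the episode above 0.015 m).
It also fails if it takes over 72 s, if anything falls off the work surface, if the arm or the gripper's body presses on something with over 40 N, if the wrist force passes 120 N, or if a joint passes its speed limit or range.

## Robot

A 7-joint arm with a two-finger parallel gripper is mounted at the origin on a cart in front of the work surface, level with it; the furniture and walls round the work are solid. World frame = base frame: x ahead of the robot, y to its left, z up, the work surface at z = 0. Lengths are in m, angles in degrees, forces in N, time in s.
With the tool pointing down it reaches from about 0.425 to 0.8 m from the base axis. Payload 8.3 kg.
Tool frame: the origin (TCP) lies between the finger pads; the fingertips stand 8 mm ahead of it and the grasp point (between the pads) lies 11 mm behind it; z points along the fingers, y is the line along which they close (so a half turn about z gives the same grasp; the last joint's range is limited). The gripper opens to 85 mm and grips with 20 to 120 N. Pads are 22 mm wide; open, the fingers measure 114 mm over their backs; the gripper's body (76 mm by 85 mm) begins 54 mm behind the grasp point. The pads swing forward as they close: fully open they stand 13 mm farther back than shut.
Start: joints at [-75.453, 21.967, 0.94, 78.501, -0.361, 79.538, -2.664], TCP at [0.195, 0.594, 0.239] pointing down, gripper open.
Joint ranges: [-169.22, 169.22], [-14.56, 117.87], [-87.37, 89.26], [10.42, 133.3], [-82.24, 262.24], [0.94, 117.77], [-172.7, 172.7]. Speed limits (degrees/s): [136.94, 136.94, 172.46, 172.46, 180, 180, 180].

## Interface

Orientations are given as [roll, pitch, yaw] about the fixed x, y, z axes, in that order (R = Rz(yaw) Ry(pitch) Rx(roll)).
In Python, from cell import env, get_image gives the robot as it stands.
- The arm moves only by the shell command python3 -m inch 'ROWS' [FORCE]. ROWS is JSON, a list that holds one entry, the list of rows, each a list of 5 numbers: the shift along the world's x, y, z in m, then the turn about the world's z in degrees, then the opening, from 0 (shut) to 1 (fully open). A call has 1 to 8 rows; each row is the pose to reach, as a shift and turn from the pose commanded when the call began; what a row does not reach only later rows make up. A row lasts 1/10 s, in which the tool goes at most 50 mm and 8.59 degrees, less where a joint would pass 70% of its speed; a pose out of reach is approached as far as the arm can. A call with a gripper value outside its range is refused whole. The fingers move at their own pace and stop on an object; FORCE is the grip in N (left out, the last holds). Time passes only in rows, so rows that repeat a pose let the fingers close. It gives the time, the measured TCP pose, the force, the opening and the grip force at its end, in the units of the state.
- env.observe(): the state, without advancing time (a new reading comes with each control period).
- get_image(name): name is "side" or "top" or "wrist"; returns a dict with "color" (384x512x3 uint8, red, green, blue), "z_map" (384x512 float32, m along the optical axis (not along the pixel's ray), 0 where there is no reading), "camera_matrix" (3x3 intrinsics, pixels), "extrinsics" (4x4, takes a point from world to camera coordinates); the wrist camera has in their place "tool_from_camera" (4x4, takes a point from camera to tool coordinates, whose origin is the TCP and whose axes are the flange's). Camera axes: x right, y down, z forward; pixel columns grow to the right and rows downward; lengths in m; the calibration is good to about 2 mm. The wrist camera is an equidistant fisheye: a pixel r from the principal point sees the ray r / f radians off the axis. A picture is of the moment at which its call begins: read the wrist's pose just before it.
- env.hand_in(): hands the job in; it is judged then, once.
The state is a dict: "time": time; "joint_positions": joint angles; "qvel": joint speeds; "joint_efforts": joint torques, N m; "ee_pos": TCP position; "tool_rot": TCP orientation; "ft_force": force on the tool from outside, world axes, zero at the start; "moment": the same for the moment, N m; "opening": finger opening in m; "grip_force": force on a finger pad.
Only numpy, scipy, OpenCV 4.12 (cv2) and the standard library are available. Lean on these libraries where they do the work, as an engineer would, in place of code of your own. Each camera call takes 0.05 s, during which the arm holds its last target. There are 200 camera calls.

## Working session

There is one attempt and no reset: what is moved stays moved. The work goes in short steps, Python scripts to look and compute and a shell command to move; the robot and the scene stay as the last step left them, time stands still between calls to the robot, and variables do not carry over. Pictures are saved under pics/ and viewed, at most 10 in all, crops included, and the job is handed in when it is done.

```bash
ls; mkdir -p pics; python3 - <<'E'
from cell import env,get_image
import cv2,numpy as np
s=env.observe();print({k:s[k] for k in('time','ee_pos','tool_rot','ft_force','opening')})
for n in('top','side'):
    g=get_image(n);cv2.imwrite(f'pics/{n}0.png',g['color'][:,:,::-1])
    np.savez(f'{n}0.npz',**g)
    print(n,g['camera_matrix'].round(1).tolist(),g['extrinsics'].round(3).tolist())
E
```

```text
pics
{'time': 0.0, 'ee_pos': array([0.19453901, 0.59344205, 0.23825973]), 'tool_rot': array([-1.79886390e+02,  2.78527957e-03,  1.61850744e+02]), 'ft_force': array([ 0.50137095,  0.26991152, -0.67024904]), 'opening': 0.08563372875148698}
top [[367.4, 0.0, 258.8], [0.0, 367.4, 196.4], [0.0, 0.0, 1.0]] [[0.012, -1.0, 0.0, -0.17], [-0.996, -0.012, -0.094, 0.557], [0.094, 0.001, -0.996, 0.861], [0.0, 0.0, 0.0, 1.0]]
side [[382.2, 0.0, 254.3], [0.0, 382.2, 195.2], [0.0, 0.0, 1.0]] [[0.954, -0.301, 0.0, -0.566], [-0.135, -0.43, -0.892, 0.07], [0.268, 0.851, -0.451, 0.912], [0.0, 0.0, 0.0, 1.0]]
```

View pics/top0.png

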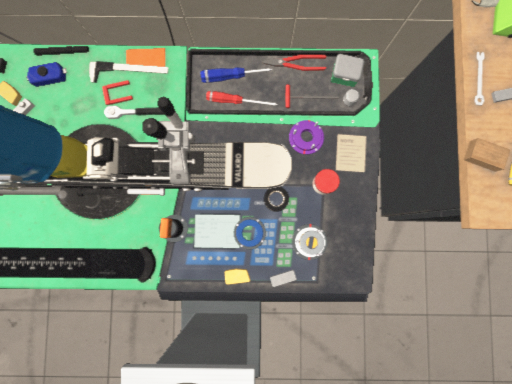

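View pics/side0.png

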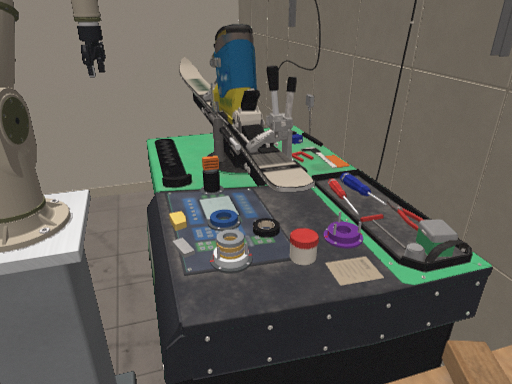

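Top view: the pin in its sleeve is at (172,228), the stand at (248,233) and the nest with the stack at (312,242). The bystanders are tape (276,199), tub (326,181), wax (236,277) and stone (284,279). The purple look-alike is at (306,137), and a grinder stands behind the sleeve. The side view shows the same things, with the pin at (211,165), the stand at (224,218) and the nest at (231,248).

```bash
cat > h.py <<'E'
import numpy as np,cv2
def load(n): return dict(np.load(n+'0.npz'))
def ray(g,u,v):
    K,E=g['camera_matrix'],g['extrinsics'];R=E[:3,:3];o=-R.T@E[:3,3]
    return o,R.T@np.linalg.solve(K,[u,v,1])
def plane(g,u,v,z):
    o,d=ray(g,u,v);return o+d*(z-o[2])/d[2]
def tri(a,b):
    (o1,d1),(o2,d2)=a,b
    s=np.linalg.lstsq(np.c_[d1,-d2],o2-o1,rcond=None)[0]
    p,q=o1+s[0]*d1,o2+s[1]*d2;return (p+q)/2,np.linalg.norm(p-q)
E
python3 - <<'E'
from h import *
T,S=load('top'),load('side')
a=T['color'][175:295,150:350,::-1];b=S['color'][145:275,160:310,::-1]
cv2.imwrite('pics/c.png',np.vstack([cv2.resize(a,(500,300),interpolation=cv2.INTER_CUBIC),cv2.resize(b,(500,300),interpolation=cv2.INTER_CUBIC)[:300]]))
def blob(g,lo,hi,box):
    h=cv2.cvtColor(g['color'],cv2.COLOR_RGB2HSV);m=cv2.inRange(h,lo,hi);k=np.zeros_like(m);x0,y0,x1,y1=box;k[y0:y1,x0:x1]=m[y0:y1,x0:x1]
    n,l,st,c=cv2.connectedComponentsWithStats(k);i=1+np.argmax(st[1:,4]);return c[i],st[i],np.argwhere(l==i)[:,::-1]
for nm,lo,hi,bt,bs in [('orange',(3,140,70),(18,255,255),(150,210,195,245),(195,145,230,185)),('blue',(100,150,50),(115,255,255),(230,215,266,250),(205,205,243,232))]:
    ct,st,pt=blob(T,lo,hi,bt);cs,ss,ps=blob(S,lo,hi,bs)
    print(nm,ct.round(1),st,cs.round(1),ss,tri(ray(T,*ct),ray(S,*cs)),cv2.minAreaRect(pt.astype(np.float32)))
    zt=T['z_map'][pt[:,1],pt[:,0]];print(np.percentile(zt,[5,50,95]))
for nm,u,v,z in [('nest',312,242,.058),('wax',236,277,.02),('stone',284,279,.013),('tape',276,199,.019),('tub',326,181,.055)]: print(nm,plane(T,u,v,z).round(3))
E
```

```text
orange [165.1 227.6] [160 218  12  20 202] [210.2 162.4] [202 155  17  16 217] (array([0.48117525, 0.04548828, 0.08363576]), np.float64(0.0013252059796366377)) ((165.18289184570312, 227.57394409179688), (10.666687965393066, 19.337270736694336), 3.5763344764709473)
[0.80382309 0.80740333 0.82667333]
blue [249.1 232.5] [237 220  25  26 286] [223.3 218. ] [210 210  27  17 319] (array([ 0.47164445, -0.14077345,  0.01384338]), np.float64(0.00025429298894300977)) ((249.0, 232.5), (25.0, 24.0), 90.0)
[0.88022459 0.88386083 0.88760808]
nest [ 0.452 -0.287  0.058]
wax [ 0.366 -0.111  0.02 ]
stone [ 0.362 -0.226  0.013]
tape [ 0.553 -0.205  0.019]
tub [ 0.594 -0.32   0.055]
```

View pics/c.png

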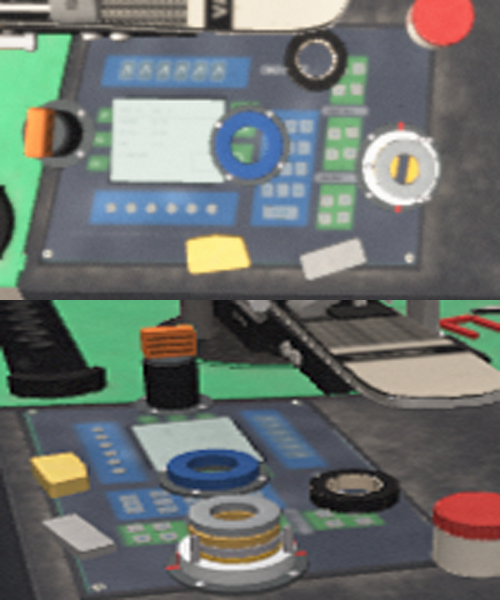

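The crop shows the orange handle running along world x and the blue stand ring. The nest's red marks are at (400,125) and (398,210), so its x axis is close to world x, and a dark slot shows faintly on the yellow disc inside the ring. Next I'll check heights around the path.

```bash
python3 - <<'E'
from h import *
T,S=load('top'),load('side')
P=[]
for g in(T,S):
    K,E=g['camera_matrix'],g['extrinsics'];z=g['z_map'];v,u=np.mgrid[:384,:512];m=z>0
    c=np.c_[(u[m]-K[0,2])/K[0,0]*z[m],(v[m]-K[1,2])/K[1,1]*z[m],z[m]]
    P.append((c-E[:3,3])@E[:3,:3])
P=np.vstack(P)
xs=np.arange(.2,.85,.05);ys=np.arange(.6,-.4,-.05)
print('y\\x',xs.round(2))
for y in ys:
    r=[]
    for x in xs:
        k=(abs(P[:,0]-x)<.025)&(abs(P[:,1]-y)<.025);r.append(int(1000*P[k,2].max()) if k.any() else -1)
    print(round(y,2),r)
E
```

```text
y\x [0.2  0.25 0.3  0.35 0.4  0.45 0.5  0.55 0.6  0.65 0.7  0.75 0.8 ]
0.6 [429, 479, -1, -1, -1, -1, -1, 102, 159, -1, -1, -1, -1]
0.55 [479, 479, -1, 4, 4, 4, 4, 110, 124, -1, -1, -1, 3]
0.5 [342, -871, -1, 5, 5, 4, 4, 121, 111, -1, -1, -1, 25]
0.45 [-864, -868, -1, 7, 6, 6, 5, 135, 111, -1, -1, 23, 30]
0.4 [-869, -870, -1, 6, 7, 6, 5, 234, 241, -1, -1, 31, 32]
0.35 [-870, -870, -1, 6, 6, 6, 8, 343, 236, -1, 4, 6, 6]
0.3 [-867, -870, -1, 5, 6, 6, 12, 400, 403, 390, 395, 10, 7]
0.25 [-869, -871, -1, 6, 6, 6, 13, 400, 417, 417, 315, 16, 15]
0.2 [-867, -870, -1, 6, 7, 5, 13, 321, 371, 368, 13, 22, 19]
0.15 [-1, -866, -1, 6, 7, 6, 11, 126, 258, 257, 12, 22, 21]
0.1 [-1, -1, -10, 31, 32, 30, 6, 128, 260, 257, 4, 24, 22]
0.05 [-1, -1, -4, 6, 6, 102, 103, 131, 149, 331, 208, 20, 21]
-0.0 [-1, -1, -6, 7, 7, 65, 66, 110, 165, 334, 309, 21, 22]
-0.05 [-1, -1, -4, 6, 7, 8, 6, 115, 147, 203, 204, 14, 28]
-0.1 [-1, -1, -8, 22, 22, 24, 23, 116, 118, 117, 3, 14, 24]
-0.15 [-1, -1, -6, 21, 21, 25, 24, 116, 118, 117, 4, 15, 14]
-0.2 [-1, -1, -6, 16, 13, 22, 21, 115, 119, 120, 3, 15, 12]
-0.25 [-1, -1, -6, 15, 22, 60, 22, 22, 121, 119, 49, 24, 15]
-0.3 [-1, -1, -5, 8, 58, 60, 58, 56, 57, 8, 49, 49, 13]
-0.35 [-1, -1, -5, 2, 2, 23, 7, 57, 57, 3, 7, 13, 23]
```

```bash
python3 -m inch '[[[0.02,-0.04,0,-8,1],[0.04,-0.08,0,-16,1],[0.06,-0.12,0,-24,1],[0.08,-0.16,0,-32,1],[0.10,-0.20,0,-40,1],[0.12,-0.24,0,-48,1],[0.14,-0.28,0,-56,1],[0.16,-0.32,0,-64,1]]]' && python3 -m inch '[[[0.02,-0.04,0,-8,1],[0.04,-0.08,0,-16,1],[0.06,-0.12,0,-24,1],[0.08,-0.16,0,-32,1],[0.10,-0.20,0,-40,1],[0.11,-0.22,0,-48,1],[0.11,-0.22,0,-56,1],[0.11,-0.22,0,-64,1]]]'
```

```text
time: 0.9
ee_pos: [0.355, 0.272, 0.2391]
tool_rot: [-180.0, -0.0, 97.5]
ft_force: [0.8, -0.1, 0.7]
opening: 0.0857
grip_force: 0.0
time: 1.7
ee_pos: [0.4647, 0.0527, 0.239]
tool_rot: [-180.0, 0.0, 33.4]
ft_force: [-0.3, -0.0, 0.2]
opening: 0.085
grip_force: 0.0
```

```bash
python3 -m inch '[[[0,0,0,-8,1],[0,0,0,-16,1],[0,-0.005,0,-24,1],[0,-0.007,0,-32,1],[0,-0.007,0,-33.5,1],[0,-0.007,0,-33.5,1]]]' && cat >> h.py <<'E'
from scipy.spatial.transform import Rotation as Ro
def snap(name):
    from cell import env,get_image
    s=env.observe();g=get_image('wrist')
    A=np.eye(4);A[:3,:3]=Ro.from_euler('xyz',s['tool_rot'],degrees=True).as_matrix();A[:3,3]=s['ee_pos']
    g['W']=A@g['tool_from_camera'];np.savez(name+'0.npz',**g);cv2.imwrite(f'pics/{name}.png',g['color'][:,:,::-1]);return g
def wray(g,u,v):
    K,W=g['camera_matrix'],g['W'];x,y=(u-K[0,2])/K[0,0],(v-K[1,2])/K[1,1];r=np.hypot(x,y)+1e-12
    return W[:3,3],W[:3,:3]@np.array([np.sin(r)*x/r,np.sin(r)*y/r,np.cos(r)])
def wplane(g,u,v,z):
    o,d=wray(g,u,v);return o+d*(z-o[2])/d[2]
E
python3 -c "
from h import *
g=snap('w1');print(g['W'].round(3),g['camera_matrix'])
from cell import env;print(env.observe()['joint_positions'])"
```

```text
time: 2.3
ee_pos: [0.4645, 0.047, 0.2391]
tool_rot: [-180.0, 0.0, 0.5]
ft_force: [-0.5, -0.0, 0.4]
opening: 0.0854
grip_force: 0.0
[[ 0.008 -0.959 -0.282  0.536]
 [-1.    -0.008 -0.002  0.047]
 [-0.     0.282 -0.96   0.373]
 [ 0.     0.     0.     1.   ]] [[297.31863964   0.         254.75778962]
 [  0.         297.31863964 194.5187783 ]
 [  0.           0.           1.        ]]
[-44.2430196    1.50586169  35.61218214 103.46652037  -0.91138526
  75.32223458 -97.85349618]
```

View pics/w1.png

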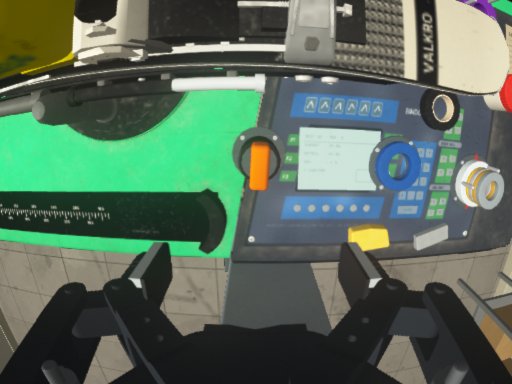

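Wrist view: the orange handle is at (259,166) in its sleeve at (257,150), with the stand at (398,165) and the nest at (480,185) further right.

```bash
cat >> h.py <<'E'
def omask(g,box,lo=(3,150,60),hi=(18,255,255),bright=True):
    h=cv2.cvtColor(g['color'],cv2.COLOR_RGB2HSV);m=cv2.inRange(h,lo,hi);k=np.zeros_like(m);x0,y0,x1,y1=box;k[y0:y1,x0:x1]=m[y0:y1,x0:x1]
    if bright:
        t,_=cv2.threshold(h[:,:,2][k>0],0,255,cv2.THRESH_OTSU);k[h[:,:,2]<=t]=0
    n,l,st,c=cv2.connectedComponentsWithStats(k);i=1+np.argmax(st[1:,4]);return c[i],np.argwhere(l==i)[:,::-1]
E
python3 - <<'E'
from h import *
W,T,S=load('w1'),load('top'),load('side')
for br in(0,1):
    cw,pw=omask(W,(235,125,290,205),bright=br);ct,pt=omask(T,(150,210,195,245),bright=br)
    q=np.array([wplane(W,*p,.101)[:2] for p in pw]);r=cv2.minAreaRect((q*1000).astype(np.float32))
    q2=np.array([plane(T,*p,.101)[:2] for p in pt]);r2=cv2.minAreaRect((q2*1000).astype(np.float32))
    print(br,cw,len(pw),r,'\n',ct,len(pt),r2,tri(wray(W,*cw),ray(T,*ct)))
    print('z',np.percentile(W['z_map'][pw[:,1],pw[:,0]],[5,50,95]))
    # height of wrist z_map median
    for d in np.percentile(W['z_map'][pw[:,1],pw[:,0]],[5,50]):
        o,dd=wray(W,*cw);f=dd@W['W'][:3,2];print('pt',(o+dd*d/f).round(4))
# stand: blue
cw,pw=omask(W,(360,130,430,200),(100,150,40),(118,255,255),bright=False)
ct,pt=omask(T,(230,215,266,250),(100,150,40),(118,255,255),bright=False)
print('stand',cw,len(pw),ct,tri(wray(W,*cw),ray(T,*ct)),wplane(W,*cw,.02),plane(T,*ct,.02))
E
```

```text
0 [259.36059908 165.83640553] 868 ((484.0288391113281, 42.9559440612793), (17.917797088623047, 45.74871063232422), 87.97317504882812) 
 [165.01578947 227.56842105] 190 ((480.5527648925781, 41.283447265625), (22.73345184326172, 42.31751251220703), 86.23025512695312) (array([0.48150438, 0.04318946, 0.09093733]), np.float64(0.0022834439075962772))
z [0.27206663 0.27770352 0.28592893]
pt [0.485  0.0428 0.1044]
pt [0.484  0.0427 0.0989]
1 [258.53182461 167.37340877] 707 ((482.67962646484375, 43.703819274902344), (15.81299114227295, 41.90167236328125), 87.27537536621094) 
 [163.65693431 227.74452555] 137 ((480.6639709472656, 44.67143249511719), (41.71735382080078, 15.343340873718262), 2.017658233642578) (array([0.48120572, 0.04421139, 0.09804081]), np.float64(0.002722962271939078))
z [0.27190407 0.27718535 0.28269183]
pt [0.4837 0.0435 0.105 ]
pt [0.4827 0.0434 0.0998]
stand [400.20482759 166.88344828] 1450 [249.05594406 232.52097902] (array([ 0.47226213, -0.14123679,  0.02438819]), np.float64(0.0014565726107144648)) [ 0.47216037 -0.14382652  0.02      ] [ 0.4715476 -0.1409055  0.02     ]
```

```bash
python3 -m inch '[[[0.018,-0.0035,-0.04,-2.5,1],[0.018,-0.0035,-0.08,-2.5,1],[0.018,-0.0035,-0.12,-2.5,1],[0.018,-0.0035,-0.145,-2.5,1],[0.018,-0.0035,-0.157,-2.5,1],[0.018,-0.0035,-0.157,-2.5,1]]]' 60 && python3 -m inch '[[[0,0,0,0,0],[0,0,0,0,0],[0,0,0,0,0],[0,0,0,0,0],[0,0,0,0,0],[0,0,0,0,0],[0,0,0,0,0],[0,0,0,0,0]]]' 60
```

```text
time: 2.95
ee_pos: [0.4818, 0.0433, 0.0811]
tool_rot: [179.9, 0.1, -2.0]
ft_force: [0.2, 1.0, 0.2]
opening: 0.0854
grip_force: 0.0
time: 3.75
ee_pos: [0.4831, 0.0435, 0.083]
tool_rot: [-180.0, -0.1, -2.1]
ft_force: [-1.7, 0.2, 6.7]
opening: 0.0171
grip_force: 58.9
```

```bash
python3 -m inch '[[[0,0,0.01,0,0],[0,0,0.03,0,0],[0,0,0.06,0,0],[0,0,0.09,0,0],[0,0,0.11,0,0],[0,0,0.11,0,0]]]' && python3 -c "
from h import *
g=snap('w2')"
```

```text
time: 4.35
ee_pos: [0.4842, 0.0434, 0.1954]
tool_rot: [-179.9, -0.3, -2.2]
ft_force: [0.2, 0.6, -2.8]
opening: 0.0173
grip_force: 59.0
```

View pics/w2.png

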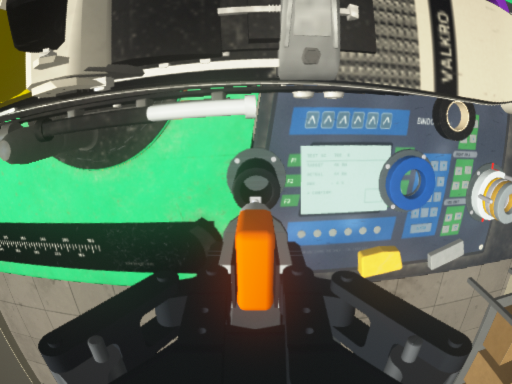

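The pin is held and clear of the sleeve, with the handle at (255,260) and the empty sleeve at (256,180). Next I'll move to the nest for a close look.

```bash
python3 -m inch '[[[-0.01,-0.04,0,0,0],[-0.02,-0.08,0,0,0],[-0.03,-0.12,0,0,0],[-0.04,-0.16,0,0,0],[-0.05,-0.20,0,0,0],[-0.06,-0.24,0,0,0],[-0.07,-0.28,0,0,0],[-0.074,-0.315,0,0,0]]]' && python3 -m inch '[[[0,-0.015,0,2,0],[0,-0.015,0,2,0],[0,-0.015,0,2,0]]]' && python3 -c "
from h import *
g=snap('w3')
print(wplane(g,255,260,.2134))
c,p=omask(g,(225,200,290,320));print(c,len(p),wplane(g,*c,.2134))
q=np.array([wplane(g,*a,.2134)[:2] for a in p])*1000;print(cv2.minAreaRect(q.astype(np.float32)))
a=g['color'][60:260,130:380,::-1];cv2.imwrite('pics/w3c.png',cv2.resize(a,None,fx=3,fy=3,interpolation=cv2.INTER_CUBIC))"
```

```text
time: 5.2
ee_pos: [0.4066, -0.2733, 0.1912]
tool_rot: [-180.0, 0.1, -2.2]
ft_force: [0.5, -0.1, -2.2]
opening: 0.017
grip_force: 58.9
time: 5.5
ee_pos: [0.408, -0.286, 0.1911]
tool_rot: [-180.0, 0.1, -0.2]
ft_force: [-0.1, 0.1, -1.8]
opening: 0.0169
grip_force: 59.1
[ 0.41819055 -0.28638042  0.2134    ]
[254.50701403 267.59679359] 2495 [ 0.41440959 -0.2861531   0.2134    ]
((415.9103698730469, -285.6498107910156), (15.241498947143555, 48.99237060546875), 89.91154479980469)
```

View pics/w3c.png

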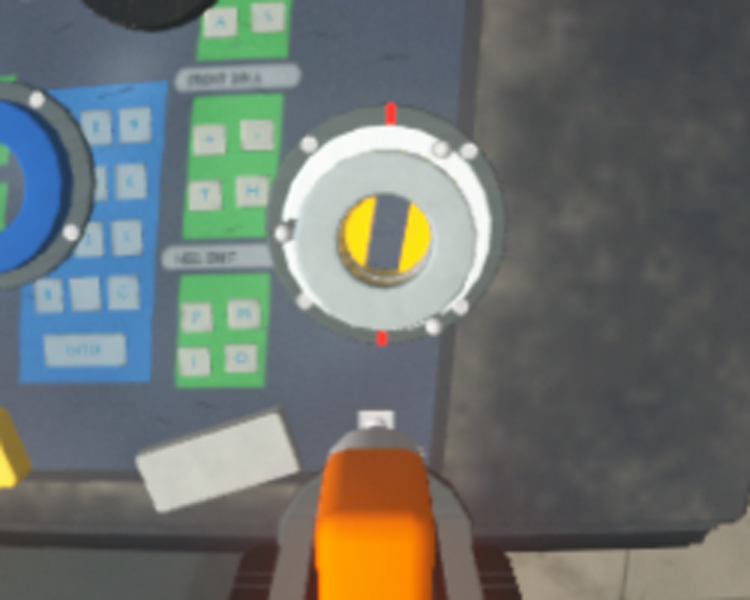

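The slot can be seen through the rings: the dark band at crop (388,233), full picture (259,138), leans a few degrees to the right going up. The pin's foot is at crop (376,420) and the red marks are at (391,112) and (381,338). I'll work out the geometry from this.

```bash
python3 - <<'E'
from h import *
W,T=load('w3'),load('top');print(W['W'][:3,3])
h=cv2.cvtColor(W['color'],cv2.COLOR_RGB2HSV)
def comp(lo,hi,box):
    m=cv2.inRange(h,lo,hi);k=np.zeros_like(m);x0,y0,x1,y1=box;k[y0:y1,x0:x1]=m[y0:y1,x0:x1];return k
# yellow segs
k=comp((20,120,120),(35,255,255),(238,120,280,160));n,l,st,c=cv2.connectedComponentsWithStats(k)
o=np.argsort(-st[1:,4])[:2]+1;print(st[o],c[o])
lines=[]
segs=sorted(o,key=lambda i:c[i][0])
for j,i in enumerate(segs):
    p=[]
    for r in range(127,150):
        xs=np.where(l[r]==i)[0]
        if len(xs): p.append((xs.max()+.5 if j==0 else xs.min()-.5,r))
    q=np.array([wplane(W,a,b,.028)[:2] for a,b in p]);f=np.polyfit(q[3:-3,0],q[3:-3,1],1);print('edge angle',np.degrees(np.arctan(f[0])),f,q[:,0].min(),q[:,0].max());lines.append(f)
# red marks
k=comp((0,150,100),(4,255,255),(250,85,270,185))|comp((174,150,100),(180,255,255),(250,85,270,185))
n,l,st,c=cv2.connectedComponentsWithStats(k);o=[i for i in range(1,n) if st[i,4]>5]
for i in o: print('mark',c[i],st[i,4],wplane(W,*c[i],.006))
# ring top: grey, outer contour
k=comp((70,0,120),(120,60,200),(215,95,310,180));cs=max(cv2.findContours(k,cv2.RETR_EXTERNAL,cv2.CHAIN_APPROX_NONE)[0],key=cv2.contourArea)
q=np.array([wplane(W,*p[0],.058)[:2] for p in cs])*1000;print('ring',cv2.minEnclosingCircle(q.astype(np.float32)),cv2.fitEllipse(q.astype(np.float32)))
print(W['color'][132:142:4,225:300:5].tolist()[0])
for r in range(190,236,2): print(r,W['color'][r,255],wplane(W,255,r,.209)[:1],wplane(W,255,r,.115)[:1])
E
```

```text
[ 0.48016285 -0.28664308  0.32479625]
[[243 126  12  23 177]
 [262 128  12  23 155]] [[248.94915254 136.43502825]
 [267.69677419 139.4       ]]
edge angle -10.12290366219876 [-0.17853959 -0.20392235] 0.4410791278970273 0.46222967195330855
edge angle -11.397520986541341 [-0.20159034 -0.20481205] 0.44002540220771313 0.4612112688920838
mark [260.   97.5] 18 [ 0.49254613 -0.29194045  0.006     ]
mark [257.  172.5] 12 [ 0.41107483 -0.28852085  0.006     ]
ring ((453.6713562011719, -274.0255126953125), 39.39793395996094) ((453.6701354980469, -277.07427978515625), (46.229339599609375, 73.28433227539062), 77.95255279541016)
[[244, 248, 249], [206, 218, 216], [194, 204, 198], [193, 202, 197], [174, 147, 85], [252, 231, 24], [116, 119, 124], [107, 114, 124], [142, 132, 117], [252, 228, 24], [195, 203, 199], [194, 203, 200], [189, 197, 193], [246, 249, 247], [110, 117, 114]]
190 [ 97 102 114] [0.44783482] [0.42159187]
192 [ 96 101 114] [0.44699359] [0.42006775]
194 [ 98 100 112] [0.4461491] [0.41853774]
196 [127 124 122] [0.44530127] [0.41700167]
198 [220 218 215] [0.44445001] [0.41545937]
200 [213 211 208] [0.4435952] [0.41391065]
202 [128 124 121] [0.44273675] [0.41235534]
204 [112 106 105] [0.44187456] [0.41079325]
206 [112 106 104] [0.44100853] [0.4092242]
208 [115 104 100] [0.44013855] [0.40764799]
210 [144  72  34] [0.43926451] [0.40606444]
212 [147  71  31] [0.43838631] [0.40447334]
214 [149  72  31] [0.43750384] [0.4028745]
216 [149  72  28] [0.43661698] [0.40126772]
218 [151  72  28] [0.43572563] [0.39965279]
220 [153  72  27] [0.43482966] [0.3980295]
222 [156  74  26] [0.43392895] [0.39639763]
224 [158  74  26] [0.4330234] [0.39475698]
226 [160  74  24] [0.43211288] [0.39310732]
228 [163  75  24] [0.43119725] [0.39144842]
230 [182  83  21] [0.4302764] [0.38978005]
232 [219 102  18] [0.4293502] [0.38810199]
234 [240 120  12] [0.42841852] [0.38641399]
```

```bash
python3 -m inch '[[[0.02,-0.004,0,-5,0],[0.045,-0.004,0,-10.5,0],[0.045,-0.004,-0.02,-10.5,0],[0.045,-0.004,-0.04,-10.5,0],[0.045,-0.004,-0.048,-10.5,0],[0.045,-0.004,-0.048,-10.5,0]]]' && python3 -c "
from h import *
from cell import get_image
g=snap('w4');s=get_image('side');np.savez('s40.npz',**s)
a=cv2.resize(g['color'][110:260,180:330,::-1],(400,400),interpolation=2);b=cv2.resize(s['color'][190:280,185:275,::-1],(400,400),interpolation=2)
cv2.imwrite('pics/c4.png',np.hstack([a,b]))"
```

```text
time: 6.15
ee_pos: [0.4532, -0.289, 0.1431]
tool_rot: [-179.9, 0.1, -10.6]
ft_force: [-0.6, -0.7, -1.0]
opening: 0.017
grip_force: 59.2
```

View pics/c4.png

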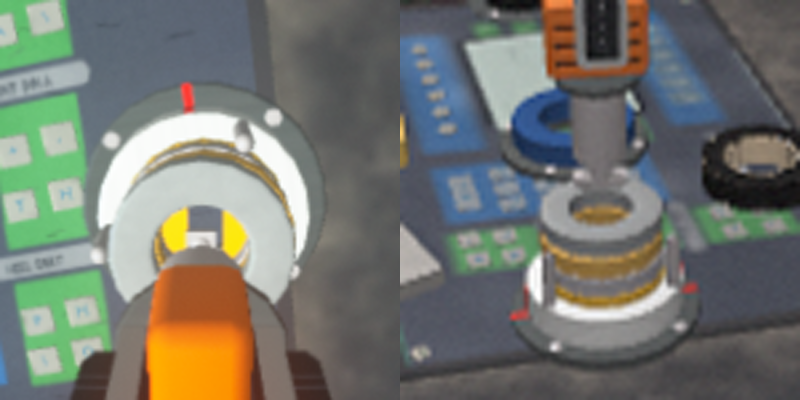

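Left half: the foot (201,238) sits over the slot band and the ring hole is centred near (204,240). Right half: the shaft is at column 600 and the ring at 602. The pin is about 1 mm off, so I'll shift it and lower it into the rings.

```bash
python3 -m inch '[[[0.001,-0.001,-0.006,0,0],[0.001,-0.001,-0.012,0,0],[0.001,-0.001,-0.018,0,0],[0.001,-0.001,-0.024,0,0],[0.001,-0.001,-0.03,0,0],[0.001,-0.001,-0.033,0,0],[0.001,-0.001,-0.033,0,0]]]' && python3 -m inch '[[[0,0,-0.002,0,0],[0,0,-0.004,0,0],[0,0,-0.004,0,0]]]'
```

```text
time: 6.95
ee_pos: [0.4544, -0.2915, 0.1107]
tool_rot: [-180.0, 0.0, -10.7]
ft_force: [-0.2, -0.2, -2.0]
opening: 0.0174
grip_force: 59.3
time: 7.25
ee_pos: [0.4546, -0.2916, 0.1071]
tool_rot: [180.0, -0.0, -10.6]
ft_force: [-0.8, -0.1, -1.8]
opening: 0.0169
grip_force: 59.2
```

```bash
python3 -m inch '[[[0,0.001,-0.002,0,0],[0,0.001,-0.004,0,0],[0,0.001,-0.004,0,0]]]' && python3 -m inch '[[[0,0,-0.0015,0,0],[0,0,-0.003,0,0],[0,0,-0.003,0,0]]]'
```

```text
time: 7.55
ee_pos: [0.4546, -0.2905, 0.103]
tool_rot: [-180.0, 0.0, -10.6]
ft_force: [1.7, 0.4, -1.5]
opening: 0.0172
grip_force: 59.2
time: 7.85
ee_pos: [0.4545, -0.2906, 0.1001]
tool_rot: [-180.0, 0.0, -10.7]
ft_force: [0.7, 0.5, -1.8]
opening: 0.0168
grip_force: 59.2
```

```bash
python3 -m inch '[[[0,0,-0.002,0,0],[0,0,-0.004,0,0],[0,0,-0.006,0,0],[0,0,-0.006,0,0]]]' && python3 -m inch '[[[0,0,-0.0015,0,0],[0,0,-0.003,0,0],[0,0,-0.0045,0,0],[0,0,-0.0045,0,0]]]'
```

```text
time: 8.25
ee_pos: [0.4545, -0.2905, 0.0939]
tool_rot: [-180.0, 0.0, -10.6]
ft_force: [-1.2, 0.6, -1.6]
opening: 0.017
grip_force: 59.2
time: 8.65
ee_pos: [0.4545, -0.2905, 0.0895]
tool_rot: [-180.0, 0.0, -10.6]
ft_force: [0.7, 0.9, -1.7]
opening: 0.017
grip_force: 59.2
```

Foot estimated at about 13 mm and still unloaded, so I'll go gently until it touches.

```bash
python3 -m inch '[[[0,0,-0.001,0,0],[0,0,-0.0015,0,0],[0,0,-0.0015,0,0]]]' && python3 -m inch '[[[0,0,-0.0007,0,0],[0,0,-0.001,0,0],[0,0,-0.001,0,0]]]'
```

```text
time: 8.95
ee_pos: [0.4546, -0.2906, 0.0882]
tool_rot: [-180.0, 0.0, -10.6]
ft_force: [-0.1, -0.3, -0.9]
opening: 0.017
grip_force: 59.2
time: 9.25
ee_pos: [0.4546, -0.2906, 0.0872]
tool_rot: [-180.0, 0.0, -10.7]
ft_force: [-0.6, -0.6, -1.7]
opening: 0.0168
grip_force: 59.2
```

```bash
python3 -m inch '[[[0,0,-0.0007,0,0],[0,0,-0.001,0,0],[0,0,-0.001,0,0]]]' && python3 -m inch '[[[0,0,-0.0007,0,0],[0,0,-0.001,0,0],[0,0,-0.001,0,0]]]'
```

```text
time: 9.55
ee_pos: [0.4548, -0.2907, 0.087]
tool_rot: [-180.0, -0.0, -10.7]
ft_force: [-2.6, 1.5, 7.3]
opening: 0.0172
grip_force: 60.6
time: 9.85
ee_pos: [0.455, -0.2908, 0.0869]
tool_rot: [-179.9, -0.1, -10.7]
ft_force: [-4.6, 4.0, 18.2]
opening: 0.0171
grip_force: 62.0
```

```bash
python3 -m inch '[[[0,0,0.002,0,0],[0,0,0.0037,0,0],[0,0,0.0037,0,0]]]' && python3 -m inch '[[[0,0,0,4,0],[0,0,0,8,0],[0,0,0,8,0]]]'
```

```text
time: 10.15
ee_pos: [0.4547, -0.2906, 0.089]
tool_rot: [180.0, -0.0, -10.6]
ft_force: [0.5, -0.3, -0.4]
opening: 0.0168
grip_force: 59.2
time: 10.45
ee_pos: [0.4546, -0.2906, 0.0888]
tool_rot: [-180.0, 0.0, -2.6]
ft_force: [-0.2, -0.3, -2.0]
opening: 0.017
grip_force: 59.2
```

```bash
python3 -m inch '[[[0,0,0,8,0],[0,0,0,16,0],[0,0,0,24,0],[0,0,0,32,0],[0,0,0,40,0],[0,0,0,40,0]]]' && python3 -m inch '[[[0,0,0,8,0],[0,0,0,16,0],[0,0,0,24,0],[0,0,0,32,0],[0,0,0,36,0],[0,0,0,36,0]]]'; python3 -c "
from cell import env;s=env.observe();print(s['moment'],s['joint_positions'])"
```

```text
time: 11.05
ee_pos: [0.4544, -0.2905, 0.0888]
tool_rot: [-180.0, -0.0, 37.4]
ft_force: [-0.0, -0.1, -1.6]
opening: 0.0168
grip_force: 59.2
time: 11.65
ee_pos: [0.454, -0.2902, 0.0885]
tool_rot: [-179.9, -0.0, 73.1]
ft_force: [-2.0, 1.6, -2.5]
opening: 0.017
grip_force: 59.2
[0.38095437 0.30469982 0.00300532] [  2.52638049  20.86323885  32.56831039 104.2553004  -12.9796384
  58.7055879   23.31556085]
```

```bash
python3 -m inch '[[[0,0,0.002,0,0],[0,0,0.004,0,0],[0,0,0.008,0,0],[0,0,0.012,0,0],[0,0,0.012,0,0]]]' && python3 -m inch '[[[0,0,0.01,0,0],[0,0,0.025,0,0],[0,0,0.045,0,0],[0,0,0.07,0,0],[0,0,0.085,0,0],[0,0,0.085,0,0],[0,0,0.085,0,0]]]' && python3 -c "
from cell import get_image
import cv2
from h import *
s=get_image('side');np.savez('s50.npz',**s)
t=get_image('top')
a=cv2.resize(s['color'][110:290,165:315,::-1],(500,600),interpolation=2)
cv2.imwrite('pics/c5.png',a)"
```

```text
time: 12.15
ee_pos: [0.455, -0.2909, 0.1017]
tool_rot: [179.9, 0.0, 73.3]
ft_force: [-0.2, -0.4, -6.1]
opening: 0.0166
grip_force: 58.8
time: 12.85
ee_pos: [0.4546, -0.2905, 0.1859]
tool_rot: [180.0, -0.0, 73.3]
ft_force: [-0.7, 2.2, -5.2]
opening: 0.0168
grip_force: 59.1
```

View pics/c5.png

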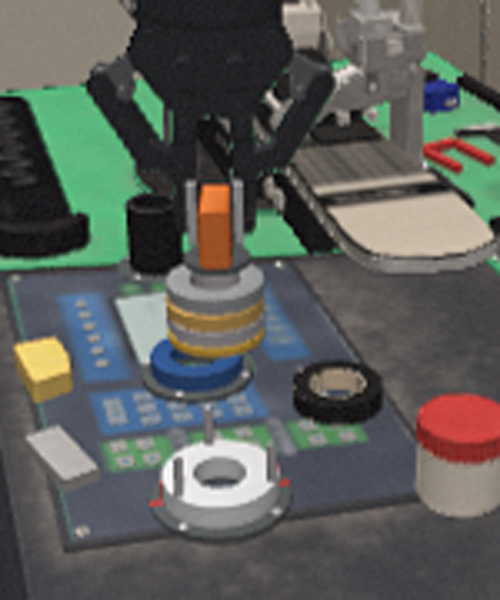

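The stack hangs complete on the pin at crop (215,310), the nest is empty at (220,475) and the stand is at (197,365). Moving towards the stand for a close look.

```bash
python3 -m inch '[[[0.002,0.015,0,0,0],[0.004,0.04,0,0,0],[0.006,0.065,0,0,0],[0.008,0.08,0,0,0],[0.008,0.085,0,0,0],[0.008,0.085,0,0,0],[0.008,0.085,0,0,0]]]' && python3 -c "
from h import *
g=snap('w6');print(g['W'][:3,3])
h=cv2.cvtColor(g['color'],cv2.COLOR_RGB2HSV);k=cv2.inRange(h,(100,150,40),(118,255,255))
cv2.imwrite('pics/w6b.png',np.hstack([g['color'][60:260,150:400,::-1],cv2.cvtColor(k[60:260,150:400],8)]))"
```

```text
time: 13.65
ee_pos: [0.4622, -0.2067, 0.1857]
tool_rot: [-180.0, 0.0, 73.3]
ft_force: [0.6, -0.4, -5.5]
opening: 0.017
grip_force: 59.0
[ 0.48302293 -0.13814902  0.31947457]
```

View pics/w6b.png

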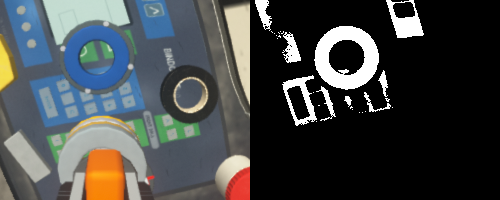

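The wrist view shows the blue pad at crop (96,58), full picture (246,118), with the tape at (188,94) well clear of it. I'll fit a circle to the pad.

```bash
python3 - <<'E'
from h import *
g=load('w6')
h=cv2.cvtColor(g['color'],cv2.COLOR_RGB2HSV);k=cv2.inRange(h,(100,150,40),(118,255,255))
k=cv2.morphologyEx(k,cv2.MORPH_OPEN,np.ones((5,5)));n,l=cv2.connectedComponents(k);i=l[118,246-24]or l[118,246+24]
m=(l==i).astype(np.uint8);cs,hi=cv2.findContours(m,cv2.RETR_CCOMP,cv2.CHAIN_APPROX_NONE)
for c in cs:
    if len(c)>40:
        q=(np.array([wplane(g,*p[0],.022)[:2] for p in c])*1000).astype(np.float32);print(len(c),cv2.fitEllipse(q),cv2.minEnclosingCircle(q))
E
```

```text
180 ((472.66778564453125, -143.14306640625), (62.91564178466797, 63.148250579833984), 37.22633361816406) ((472.5158386230469, -143.17750549316406), 32.13739013671875)
103 ((472.7682800292969, -142.78050231933594), (36.094825744628906, 36.351593017578125), 100.6553726196289) ((472.75494384765625, -142.9531707763672), 18.688777923583984)
```

```bash
python3 -m inch '[[[0.004,0.02,0,0,0],[0.008,0.045,0,0,0],[0.011,0.06,0,0,0],[0.011,0.0645,-0.01,0,0],[0.011,0.0645,-0.03,0,0],[0.011,0.0645,-0.05,0,0],[0.011,0.0645,-0.065,0,0],[0.011,0.0645,-0.075,0,0]]]' && python3 -m inch '[[[0,0,-0.004,0,0],[0,0,-0.008,0,0],[0,0,-0.009,0,0],[0,0,-0.009,0,0]]]'
```

```text
time: 14.5
ee_pos: [0.4724, -0.1426, 0.1091]
tool_rot: [-179.9, 0.1, 73.2]
ft_force: [-1.2, 0.1, -5.1]
opening: 0.0172
grip_force: 59.0
time: 14.9
ee_pos: [0.4739, -0.1413, 0.1023]
tool_rot: [180.0, -0.0, 73.3]
ft_force: [1.1, 0.4, -5.3]
opening: 0.0169
grip_force: 59.0
```

```bash
python3 -m inch '[[[-0.001,-0.001,-0.003,0,0],[-0.001,-0.001,-0.006,0,0],[-0.001,-0.001,-0.009,0,0],[-0.001,-0.001,-0.009,0,0]]]' && python3 -m inch '[[[0,0,-0.001,0,0],[0,0,-0.002,0,0],[0,0,-0.003,0,0],[0,0,-0.003,0,0]]]'
```

```text
time: 15.3
ee_pos: [0.4723, -0.142, 0.0925]
tool_rot: [-180.0, 0.0, 73.4]
ft_force: [-0.1, 0.6, -4.6]
opening: 0.0169
grip_force: 59.0
time: 15.7
ee_pos: [0.4729, -0.1422, 0.0902]
tool_rot: [180.0, -0.0, 73.4]
ft_force: [0.0, 0.2, -3.0]
opening: 0.017
grip_force: 59.4
```

Disc landed at about 0.0905, as expected. Lowering the last few mm to seat.

```bash
python3 -m inch '[[[0,0,-0.001,0,0],[0,0,-0.002,0,0],[0,0,-0.002,0,0]]]' && python3 -m inch '[[[0,0,-0.0006,0,0],[0,0,-0.0012,0,0],[0,0,-0.0012,0,0]]]'
```

```text
time: 16.0
ee_pos: [0.4728, -0.1421, 0.088]
tool_rot: [180.0, -0.0, 73.4]
ft_force: [0.6, -0.5, -1.8]
opening: 0.0168
grip_force: 59.4
time: 16.3
ee_pos: [0.4728, -0.1422, 0.087]
tool_rot: [180.0, -0.0, 73.3]
ft_force: [-0.1, 0.0, 1.4]
opening: 0.0171
grip_force: 60.0
```

```bash
python3 -m inch '[[[0,0,0,0,0.25],[0,0,0,0,0.3],[0,0,0,0,0.4],[0,0,0,0,0.45],[0,0,0,0,0.45],[0,0,0,0,0.45]]]' 20 && python3 -m inch '[[[0,0,0.005,0,0.45],[0,0,0.015,0,0.45],[0,0,0.03,0,0.45],[0,0,0.05,0,0.45],[0,0,0.08,0,0.45],[0,0,0.11,0,0.45],[0,0,0.12,0,0.45],[0,0,0.12,0,0.45]]]' && python3 -c "
from cell import get_image,env
import cv2
from h import *
s=get_image('side')
cv2.imwrite('pics/c7.png',cv2.resize(s['color'][120:270,165:315,::-1],(500,500),interpolation=2))
from h import *
h=cv2.cvtColor(s['color'],cv2.COLOR_RGB2HSV)
print(env.observe()['ft_force'])"
```

```text
time: 16.9
ee_pos: [0.4727, -0.1421, 0.0868]
tool_rot: [-180.0, -0.0, 73.4]
ft_force: [-0.4, -1.7, 0.5]
opening: 0.0385
grip_force: 0.0
time: 17.7
ee_pos: [0.4737, -0.1424, 0.2088]
tool_rot: [179.8, -0.1, 73.3]
ft_force: [-0.3, 0.9, -0.3]
opening: 0.0386
grip_force: 0.0
[-0.30909513 -0.28124024 -0.65036128]
```

View pics/c7.png

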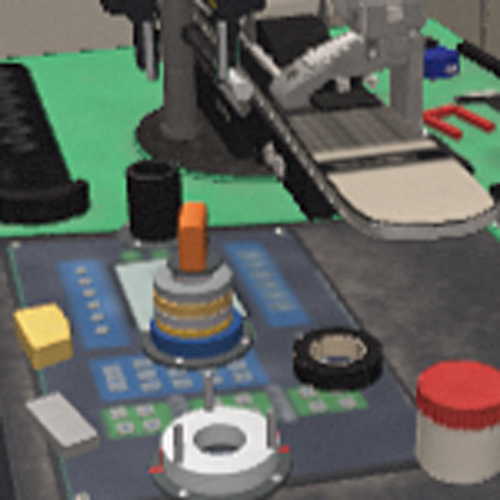

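The stack stands upright and flat on the blue stand at (195,310), with the pin in it at (192,240). The gripper is clear and the bystanders haven't moved.

```bash
python3 -c "
from cell import env
print(env.hand_in())"
```

```text
the job is handed in; nothing more can be done
None
```

The stack and pin stand upright on the blue stand with the gripper clear, and I handed the job in at about 18 s of the 72 s limit; no verdict came back.

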